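# Hang U-bolts in turn on a balance bar

## Task

Hang the three U-bolts on the pivoting bar, each astride it and dropped fully into a notch: the two small ones in the two notches of one arm, the large one in the single wide notch of the other arm. Hang them one side then the other - a small one, then the large one, then the second small one - so that the bar never tips more than 8 degrees and ends level. The notched strips are clamped a little differently each time, so feel for the notches gently, never pushing on the rack with more than 25 N, and leave everything else where it is.

Things in the scene. Friction and masses are not known exactly. Their poses are not given: they have to be found in the camera images.
- rack: Balance rack, fixed: 150 x 120 mm steel foot with a red square post; the origin is the centre of the foot's underside. The bar's pivot is 165 mm above it.
- bar_mid (a point): Middle of the pivoting steel bar, at its pivot. This frame tips with the bar: y along it towards the two-notch arm, z up, x across. The bar is 18 mm wide, y = -195 to 195 mm. Each arm has a notched strip on top: flat top at z = 14 mm, |y| about 63 to 163 mm; notches 8 mm deep, upright walls. Press a crown on it until the bar tips 0.07 to 0.09 rad from rest (3 to 5 N), slide along: the bar springs up as it drops in, the wall stops it.
- side_two (a point): Point on the bar at y = 130 mm, at the height of the flat top of the two-notch strip. It has two notches 17 mm wide, 50 mm apart, nominally at y = 105 and 155 mm from the pivot. The strip is clamped up to 15 mm either way along y from nominal (both notches together), different each time and not measured by this point; it stays put in use.
- side_one (a point): Point on the bar at y = -130 mm, at the height of the flat top of the one-notch strip. Its single notch, 21 mm wide, is nominally here, but the strip is clamped up to 15 mm either way along y from nominal, different each time and not measured by this point; it stays put in use.
- bar (a joint): Tip of the bar, rad: 0 is level, positive when the arm with two notches (+y of bar_mid) is up. A centring spring of 4.4 N m/rad resists it, so one small U-bolt on an arm tips the bar by about 0.05 to 0.1, 2 N pressed on an arm 120 mm out tips it by 0.055; slightly damped (0.4 N m s/rad).
- timber: Timber on edge, fixed, 24 mm thick (x), 280 mm long (y), 135 mm high, on two 70 mm wide feet; the origin is the centre of its underside. The three U-bolts start astride its top, 85 mm apart, in any order.
- small_a_crown (a point): Smaller steel U-bolt, an upside-down U of 14 mm round rod: 100 mm tall, 56 mm over the legs, 28 mm inside; legs end 93 mm below this point; 0.27 kg. Sits astride the timber, legs down. Best gripped from above across the outsides of its legs, just under the crown. This point: middle of the crown, on the rod's centre line; x along the crown from leg to leg, z up.
- small_b_crown (a point): Smaller steel U-bolt, an upside-down U of 14 mm round rod: 100 mm tall, 56 mm over the legs, 28 mm inside; legs end 93 mm below this point; 0.27 kg. Sits astride the timber, legs down. Best gripped from above across the outsides of its legs, just under the crown. This point: middle of the crown, on the rod's centre line; x along the crown from leg to leg, z up.
- large_crown (a point): Larger steel U-bolt, an upside-down U of 18 mm round rod: 115 mm tall, 64 mm over the legs, 28 mm inside; legs end 106 mm below this point; 0.54 kg. Sits astride the timber, legs down. Best gripped from above across the outsides of its legs, just under the crown. This point: middle of the crown, on the rod's centre line; x along the crown from leg to leg, z up.
- tin: Bystander: small blue tin, 38 mm across, 45 mm high, between rack and timber; origin at its underside. Leave alone.
- wrench: Bystander: wrench lying flat on the table beyond. Leave alone.
- screwdriver: Bystander: screwdriver lying flat on the table on the robot's side. Leave alone.
- oil: Bystander: black oil bottle, 72 mm across, 170 mm high, standing beyond the rack; origin at its underside. Leave alone.
- spray: Bystander: yellow spray can, 60 mm across, 160 mm high, standing beyond the timber; origin at its underside. Leave alone.
- bush: Bystander: steel bush (short tube), 56 mm across, 30 mm high, on the robot's side; origin at its underside. Leave alone.

How it is judged:
By the outcome, as a careful person would: the job done as asked, in the order asked, and still so for the second after the job is handed in, with the robot touching nothing.
It also fails if it takes over 72 s, if anything falls off the work surface, if the arm or the gripper's body presses on something with over 40 N, if the wrist force passes 120 N, or if a joint passes its speed limit or range.

## Robot

A 6-joint arm with a two-finger parallel gripper is mounted at the origin on the work surface. World frame = base frame: x ahead of the robot, y to its left, z up, the work surface at z = 0. Lengths are in m, angles in rad, forces in N, time in s.
With the tool pointing down it reaches from about 0.35 to 0.775 m from the base axis. Payload 5.5 kg.
Tool frame: the origin (TCP) lies between the finger pads; the fingertips stand 17 mm ahead of it and the grasp point (between the pads) lies 2 mm behind it (env.finger_overhang is the distance from the TCP to the fingertips, in m); z points along the fingers, y is the direction in which the jaws open and shut (so a half turn about z gives the same grasp; the last joint's range is limited). The gripper opens to 85 mm and grips with 20 to 120 N. Pads are 22 mm wide; open, the fingers measure 114 mm over their backs; the gripper's body (76 mm by 85 mm) begins 54 mm behind the grasp point. The pads swing forward as they close: fully open they stand 13 mm farther back than shut.
Start: joints at [1.144, 0.313, 0.046, 1.304, 0, 1.431], TCP at [0.163, 0.552, 0.248] pointing down, gripper open.
Joint ranges: [-2.76, 2.76], [-0.86, 1.69], [-1.03, 1.26], [-2.2, 2.34], [-1.47, 1.5], [-3.14, 3.14]. Speed limits (rad/s): [2.57, 2.57, 3.14, 3.14, 3.14, 3.14].

## Interface

Orientations are given as a unit quaternion [w, x, y, z].
In Python, from workcell import env gives the robot as it stands. The module is installed in compiled form; this text tells all that it offers.
- The arm moves only by the tool arm_command, never from a script. Its argument "moves" is a list of rows, each a list of 5 numbers: the closure, from 0 (fully open) to 1 (shut), then the shift along the tool's x, y, z in mm, then the turn about the tool's z in rad. In form: [[fingers, dx, dy, dz, turn], ...]. A call has 1 to 12 rows; each row is the pose to reach, as a shift and turn from the pose commanded when the call began, along the tool's axes at that moment; what a row does not reach only later rows make up. A row lasts 1/10 s, in which the tool goes at most 50 mm and 8.59 degrees, less where a joint would pass 70% of its speed; a pose out of reach is approached as far as the arm can. A call with a gripper value outside its range is refused whole. The fingers move at their own pace and stop on an object; "squeeze" is the grip in N (left out, the last holds). Time passes only in rows, so rows that repeat a pose let the fingers close. It gives the time, the measured TCP pose, the force and the opening at its end, in the units of the state.
- env.get_state(): the state, without advancing time (a new reading comes with each control period).
- env.read_camera(name): name is "scene" or "top"; returns (picture, depth): 384x512x3 uint8, blue, green, red; 384x512 float32, m along the optical axis (not along the pixel's ray), 0 where there is no reading.
- env.get_calibration(name): a dict with "fx", "fy", "cx", "cy" (pixels), "pose" (4x4, takes a point from camera to world coordinates). Camera axes: x right, y down, z forward; pixel columns grow to the right and rows downward; lengths in m; the calibration is good to about 2 mm. A picture is of the moment at which its call begins. get_calibration takes no time and is no camera call.
- env.hand_in(): hands the job in, once; it reports no verdict.
The state is a dict: "clock": time; "joint_pos": joint angles; "qvel": joint speeds; "tau": joint torques, N m; "tcp_pos": TCP position; "orientation": TCP orientation; "wrist_force": force on the tool from outside, world axes, zero at the start; "ft_torque": the same for the moment, N m; "finger_gap": finger opening in m.
Only numpy, scipy, OpenCV 4.12 (cv2) and the standard library are available. Lean on these libraries where they do the work, as an engineer would, in place of code of your own. Each camera call takes 0.05 s, during which the arm holds its last target. There are 200 camera calls.

## Working session

There is one attempt and no reset: what is moved stays moved. The work goes in short steps, Python scripts to look and compute and a tool call to move; the robot and the scene stay as the last step left them, time stands still between calls to the robot, and variables do not carry over. Pictures are saved under pics/ and viewed, about 8 in all and at most 12, crops included, and the job is handed in when it is done.

Besides the shell and the picture viewer there is one more tool, called after "Emit:" by a JSON object that holds its "op" and its "data", one argument or row to a line. arm_command: Moves the arm, as the interface text tells. Its arguments: {"type":"object","properties":{"moves":{"type":"array","items":{"type":"array","items":{"type":"number"}}},"squeeze":{"type":"number"}},"required":["moves"]}

```bash
mkdir -p pics; cat > h.py <<'E'
import numpy as np, cv2
from workcell import env
def look(n):
    im,d=env.read_camera(n); c=env.get_calibration(n); return im,d,c
def cloud(d,c):
    v,u=np.mgrid[:d.shape[0],:d.shape[1]]
    p=np.stack([(u-c["cx"])/c["fx"]*d,(v-c["cy"])/c["fy"]*d,d,np.ones_like(d)],-1)@np.array(c["pose"]).T
    p=p[...,:3]; p[d==0]=np.nan; return p
E
python3 - <<'E'
from h import *
for n in("scene","top"):
    im,d,c=look(n); cv2.imwrite(f"pics/{n}0.png",im); np.savez(f"{n}0.npz",im=im,d=d,P=cloud(d,c))
    print(n,c)
print(env.get_state())
E
```

```text
scene {'fx': 348.0487066878713, 'fy': 348.0487066878713, 'cx': 259.9755347426492, 'cy': 185.38923602172628, 'pose': array([[ 0.76750622,  0.41719169, -0.48670863,  1.04931506],
       [ 0.64103653, -0.49650297,  0.58528367, -0.56069702],
       [ 0.0025232 , -0.76120687, -0.64850423,  0.75734449],
       [ 0.        ,  0.        ,  0.        ,  1.        ]])}
top {'fx': 376.108382623903, 'fy': 376.108382623903, 'cx': 254.18114275024942, 'cy': 191.74136414048849, 'pose': array([[-0.00213309, -0.99379435,  0.11121263,  0.44320606],
       [-0.99996475,  0.00302295,  0.00783335, -0.03049569],
       [-0.00812093, -0.111192  , -0.99376576,  1.02045862],
       [ 0.        ,  0.        ,  0.        ,  1.        ]])}
{'clock': 0.1, 'joint_pos': array([1.14437704e+00, 3.13950122e-01, 4.50740355e-02, 1.30359087e+00,
       1.64394071e-05, 1.43121514e+00]), 'qvel': array([-1.67162362e-04,  1.42861140e-04,  4.28085497e-03, -8.37913659e-04,
        4.72030311e-04,  7.37912161e-05]), 'tau': array([ 2.50262543e-03, -4.81726885e+01,  2.99243975e+01,  1.27930928e-02,
       -1.88315867e-04,  1.39436793e-05]), 'tcp_pos': array([0.16249367, 0.55111233, 0.2474763 ]), 'orientation': array([-2.41144423e-04,  1.42927847e-01,  9.89732758e-01, -7.99793137e-04]), 'wrist_force': array([ 0.05707152,  0.75343042, -0.22112779]), 'ft_torque': array([-0.03819922,  0.00415297, -0.02439522]), 'finger_gap': 0.08572192022232583}
```

View pics/scene0.png

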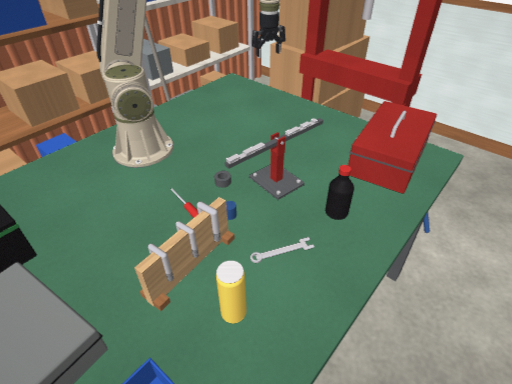

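View pics/top0.png

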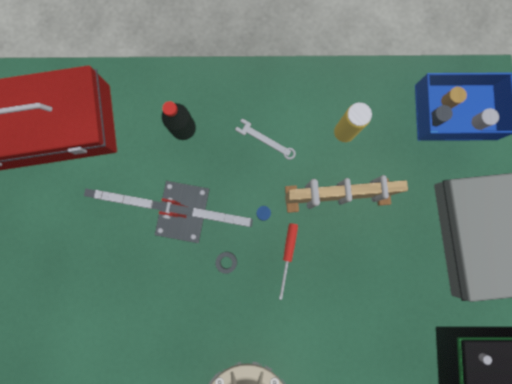

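The scene shows the rack at the left (bar from (92,193) to (250,222) in top) and the timber with three U-bolts at (315,192), (348,190) and (384,187). The large one looks like the leftmost. Next come crops and the point cloud.

```bash
python3 - <<'E'
from h import *
z=np.load("top0.npz"); s=np.load("scene0.npz")
a=cv2.resize(z["im"][175:240,80:260],None,fx=4.4,fy=4.4,interpolation=cv2.INTER_CUBIC)
b=cv2.resize(s["im"][110:180,215:335],None,fx=4,fy=4,interpolation=cv2.INTER_CUBIC)
o=np.zeros((600,800,3),np.uint8); o[:a.shape[0],:a.shape[1]]=a[:, :800]; o[300:300+b.shape[0],:b.shape[1]]=b
cv2.imwrite("pics/c1.png",o)
for nm,Z in(("top",z),("scene",s)):
    P=Z["P"]; x,y,h=P[...,0],P[...,1],P[...,2]
    # U bolts crown tops
    m=(h>0.14)&(h<0.23)&(y<-0.08)&(y>-0.5)&(x>.3)&(x<.62)
    n,l,st,ce=cv2.connectedComponentsWithStats(m.astype(np.uint8))
    for i in range(1,n):
        if st[i,4]<15: continue
        q=P[l==i]; t=q[q[:,2]>np.percentile(q[:,2],50)]
        print(nm,"blob",st[i],q.mean(0).round(4),q.min(0).round(3),q.max(0).round(3))
    m=(h>0.155)&(h<0.20)&(y<0.42)&(y>-0.07)&(x>.3)&(x<.55)
    q=P[m]; 
    if len(q):
        xy=q[:,:2]; c0=np.median(xy,0); vx=cv2.fitLine(xy.astype(np.float32),cv2.DIST_HUBER,0,.001,.001).ravel(); d=vx[:2]; d=d*np.sign(d[1]); n_=np.array([-d[1],d[0]])
        print(nm,"bar dir",d,vx[2:],len(q))
        t=(xy-vx[2:])@d; w=(xy-vx[2:])@n_
        print(t.min(),t.max(),vx[2:]+d*(t.min()+t.max())/2)
        for a0 in np.arange(t.min(),t.max(),.006):
            k=(t>=a0)&(t<a0+.006)&(abs(w)<.012)
            if k.sum(): print(round(a0-(t.min()+t.max())/2,3),k.sum(),q[k,2].mean().round(4),end=" | ")
        print()
E
```

```text
top blob [380 175   9  24 145] [ 0.5525 -0.3268  0.1473] [ 0.526 -0.337  0.14 ] [ 0.58  -0.32   0.151]
top blob [310 179  10  27 202] [ 0.5394 -0.164   0.1509] [ 0.509 -0.175  0.14 ] [ 0.571 -0.154  0.156]
top blob [344 178   8  24 136] [ 0.5457 -0.2419  0.1476] [ 0.519 -0.25   0.142] [ 0.573 -0.234  0.153]
top bar dir [0.18293348 0.98312527] [0.50404656 0.17052159] 1508
-0.19268737040474343 0.19883071433687316 [0.50460847 0.17354143]
-0.196 23 0.1703 | -0.19 21 0.1787 | -0.184 23 0.179 | -0.178 22 0.179 | -0.172 22 0.1781 | -0.166 22 0.1783 | -0.16 21 0.1789 | -0.154 20 0.1718 | -0.148 19 0.1707 | -0.142 23 0.1705 | -0.136 26 0.174 | -0.13 20 0.1795 | -0.124 21 0.1786 | -0.118 23 0.1781 | -0.112 21 0.1789 | -0.106 22 0.1791 | -0.1 23 0.1791 | -0.094 23 0.1786 | -0.088 21 0.1792 | -0.082 23 0.1786 | -0.076 19 0.1786 | -0.07 23 0.1792 | -0.064 16 0.1754 | -0.058 20 0.1683 | -0.052 21 0.1689 | -0.046 21 0.1698 | -0.04 21 0.1695 | -0.034 20 0.1695 | -0.028 23 0.169 | -0.022 20 0.1691 | -0.016 21 0.1692 | -0.01 26 0.1695 | -0.004 26 0.1698 | 0.002 23 0.1697 | 0.008 21 0.1686 | 0.014 19 0
[... 1457 characters left out ...]
48 | -0.04 14 0.1658 | -0.034 10 0.164 | -0.028 9 0.1664 | -0.022 12 0.1648 | -0.016 25 0.1684 | -0.01 16 0.1711 | -0.004 10 0.1695 | 0.002 10 0.1739 | 0.008 12 0.1699 | 0.014 1 0.1564 | 0.02 4 0.1687 | 0.026 9 0.1657 | 0.032 18 0.1694 | 0.038 14 0.1715 | 0.044 12 0.172 | 0.05 15 0.17 | 0.056 13 0.1715 | 0.062 15 0.1716 | 0.068 11 0.172 | 0.074 10 0.1717 | 0.08 12 0.1715 | 0.086 7 0.1659 | 0.092 8 0.1682 | 0.098 17 0.171 | 0.104 13 0.17 | 0.11 13 0.1731 | 0.116 11 0.1719 | 0.122 12 0.1715 | 0.128 13 0.173 | 0.134 5 0.1635 | 0.14 7 0.1667 | 0.146 12 0.1702 | 0.152 16 0.1718 | 0.158 13 0.1719 | 0.164 7 0.1659 | 0.17 5 0.1647 | 0.176 9 0.1657 | 0.182 8 0.1665 | 0.188 4 0.1692 | 0.194 1 0.1696 |
```

View pics/c1.png

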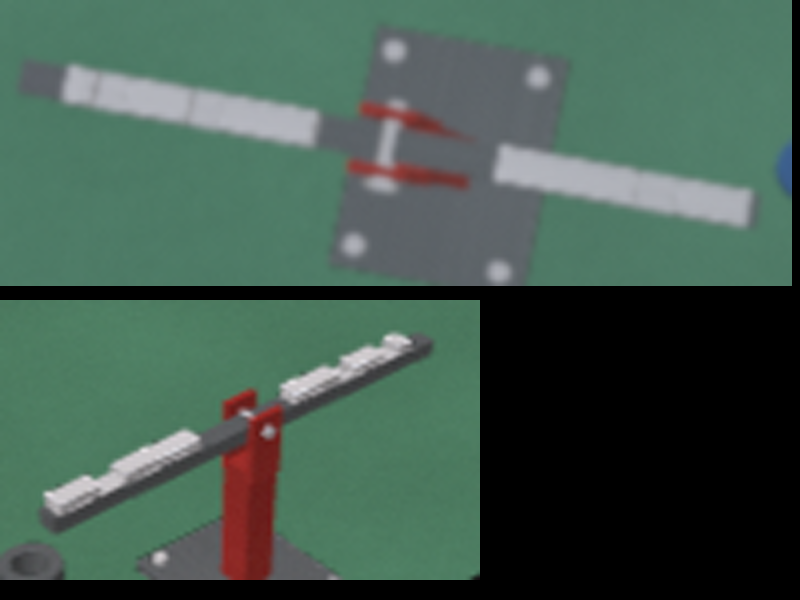

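The picture shows two notches on the +y (left) arm and one wide notch on the other. The depth data also resolves them. I'll refine these with edge and cylinder fits from both views.

```bash
cat > fit.py <<'E'
from h import *
from scipy.optimize import least_squares
def fitU(P,c,r,zc,half):
    "fit horizontal rod: returns crown centre, yaw of crown"
    q=P.reshape(-1,3); q=q[np.isfinite(q[:,0])]
    m=(np.hypot(q[:,0]-c[0],q[:,1]-c[1])<half+.012)&(abs(q[:,1]-c[1])<.02)&(q[:,2]>zc-.002)&(q[:,2]<zc+.02); q=q[m]
    def f(p):
        n=np.array([-np.sin(p[2]),np.cos(p[2])]); w=(q[:,:2]-[c[0],p[0]])@n
        return np.hypot(w,q[:,2]-p[1])-r
    s=least_squares(f,[c[1],zc,.08],loss="soft_l1",f_scale=.001)
    y0,z0,a=s.x; u=(q[:,:2]-[c[0],y0])@[np.cos(a),np.sin(a)]
    lo,hi=np.percentile(u,[1,99]); mid=(lo+hi)/2
    return np.array([c[0]+mid*np.cos(a),y0+mid*np.sin(a),z0,a,hi-lo,np.sqrt(np.mean(s.fun**2))]),len(q)
E
python3 - <<'E'
from fit import *
T=np.load("top0.npz")["P"]; S=np.load("scene0.npz")["P"]
for nm,c,r,zc,h in(("L",(.5394,-.164),.009,.144,.032),("m",(.5457,-.242),.007,.142,.028),("r",(.5525,-.327),.007,.142,.028)):
    for v,P in(("top",T),("scn",S)):
        a,n=fitU(P,c,r,zc,h); print(nm,v,n,a.round(4))
# bar: flat-top points only
for v,P in(("top",T),("scn",S)):
    x,y,h=P[...,0],P[...,1],P[...,2]
    q=P[(h>.1755)&(h<.184)&(y<.42)&(y>-.07)&(x>.3)&(x<.55)]
    xy=q[:,:2].astype(np.float32); (ctr,sz,ang)=cv2.minAreaRect(xy)
    d=np.array([.183,.983]); d/=np.linalg.norm(d)
    b=P[(h>.16)&(h<.184)&(y<.42)&(y>-.07)&(x>.44)&(x<.56)]
    for _ in range(5):
        n_=np.array([d[1],-d[0]]); t=q[:,:2]@d; w=q[:,:2]@n_
        k=np.abs(w-np.median(w))<.012; sl,ic=np.polyfit(t[k],w[k],1); d=d+sl*n_; d/=np.linalg.norm(d)
    n_=np.array([d[1],-d[0]]); w=q[:,:2]@n_; t=np.sort(q[:,:2]@d); bt=b[abs(b[:,:2]@n_-np.median(w))<.01][:,:2]@d
    g=np.where(np.diff(t)>.004)[0]
    print(v,d,"w",np.percentile(w,[3,50,97]).round(4),"z",np.median(q[:,2]).round(4),"ends",bt.min().round(4),bt.max().round(4),"flat",t[0].round(4),[(t[i].round(4),t[i+1].round(4)) for i in g],t[-1].round(4))
E
```

```text
L top 201 [ 0.54   -0.1649  0.1441  0.0835  0.0607  0.0016]
L scn 142 [ 0.5446 -0.1622  0.1437  0.0842  0.0586  0.0018]
m top 136 [ 0.5462 -0.243   0.1423  0.0671  0.0531  0.0014]
m scn 117 [ 0.5498 -0.2408  0.1419  0.0784  0.0534  0.0015]
r top 145 [ 0.5528 -0.3285  0.1422  0.0949  0.0537  0.0015]
r scn 130 [ 0.557  -0.3261  0.1417  0.0784  0.0515  0.0013]
top [0.18302556 0.98310816] w [0.4504 0.4645 0.4787] z 0.1793 ends 0.0672 0.4587 flat 0.0726 [(np.float64(0.1095), np.float64(0.1309)), (np.float64(0.2019), np.float64(0.2465)), (np.float64(0.2763), np.float64(0.2983)), (np.float64(0.3466), np.float64(0.3629)), (np.float64(0.3964), np.float64(0.4134))] 0.428
scn [0.18425647 0.9828782 ] w [0.4525 0.4673 0.4832] z 0.1786 ends 0.0684 0.4596 flat 0.0751 [(np.float64(0.1131), np.float64(0.1335)), (np.float64(0.2045), np.float64(0.2491)), (np.float64(0.2795), np.float64(0.3005)), (np.float64(0.3495), np.float64(0.3659)), (np.float64(0.3994), np.float64(0.4141))] 0.4318
```

```bash
cat > go.py <<'E'
import sys
from h import *
from scipy.spatial.transform import Rotation as R
s=env.get_state(); q=s["orientation"]; M=R.from_quat(np.r_[q[1:],q[0]]).as_matrix()
yaw=np.arctan2(M[1,0],M[0,0])
print("t",round(s["clock"],2),"tcp",s["tcp_pos"].round(4),"yaw",yaw.round(4),"tilt",np.degrees(np.arccos(-M[2,2])).round(2),"F",s["wrist_force"].round(1),"gap",round(s["finger_gap"],4),"q",s["joint_pos"].round(2))
for a in sys.argv[1:]:
    t=np.array([float(v) for v in a.split(",")])
    dt=(yaw-t[3]+np.pi)%(2*np.pi)-np.pi
    print(a,"->",(M.T@(t[:3]-s["tcp_pos"])*1000).round(1),"turn",dt.round(3))
E
python3 go.py .35,.2,.29,1.651 .548,-.242,.27,1.651 .548,-.242,.122,1.651
```

```text
t 0.1 tcp [0.1625 0.5511 0.2475] yaw 2.8548 tilt 0.1 F [ 0.1  0.8 -0.2] gap 0.0857 q [1.14 0.31 0.05 1.3  0.   1.43]
.35,.2,.29,1.651 -> [-279.2 -283.8  -42.1] turn 1.204
.548,-.242,.27,1.651 -> [-594.1 -651.7  -21.6] turn 1.204
.548,-.242,.122,1.651 -> [-594.2 -651.4  126.4] turn 1.204
```

Emit:
{"op": "arm_command", "data": {
  "moves": [
    [0,-35,-35,-10,0.15],
    [0,-70,-71,-20,0.3],
    [0,-105,-106,-30,0.45],
    [0,-140,-142,-38,0.6],
    [0,-175,-177,-42,0.75],
    [0,-210,-213,-42,0.9],
    [0,-245,-248,-42,1.05],
    [0,-279,-284,-42,1.2],
    [0,-310,-320,-42,1.204],
    [0,-340,-355,-42,1.204],
    [0,-370,-390,-42,1.204],
    [0,-400,-427,-42,1.204]
  ]
}}

```text
clock: 1.3
tcp_pos: [0.4257, 0.027, 0.2901]
orientation: [-0.0, 0.678, 0.735, 0.0]
wrist_force: [0.4, 0.3, 0.1]
finger_gap: 0.0855
```

```bash
python3 go.py .548,-.242,.26,1.651
```

```text
t 1.3 tcp [0.4257 0.027  0.2901] yaw 1.6506 tilt 0.02 F [0.4 0.3 0.1] gap 0.0855 q [-0.13  0.01 -0.21  1.34  0.    1.37]
.548,-.242,.26,1.651 -> [-277.9  100.4   30. ] turn -0.0
```

Emit:
{"op": "arm_command", "data": {
  "moves": [
    [0,-35,13,4,0],
    [0,-80,29,8,0],
    [0,-125,45,12,0],
    [0,-170,61,16,0],
    [0,-210,76,20,0],
    [0,-245,89,25,0],
    [0,-268,97,40,0],
    [0,-278,100,65,0],
    [0,-278,100,90,0],
    [0,-278,100,100,0],
    [0,-278,100,100,0]
  ]
}}

```text
clock: 2.4
tcp_pos: [0.5462, -0.2395, 0.1883]
orientation: [-0.002, 0.678, 0.735, -0.0]
wrist_force: [0.1, 0.7, 1.2]
finger_gap: 0.0851
```

```bash
python3 go.py .548,-.242,.122,1.651; python3 - <<'E'
from h import *
im,d,c=look("scene"); cv2.imwrite("pics/g1.png",cv2.resize(im[150:310,110:270],None,fx=3.7,fy=3.7,interpolation=cv2.INTER_CUBIC))
im,d,c=look("top"); np.savez("g1t.npz",P=cloud(d,c))
E
```

```text
t 2.4 tcp [ 0.5462 -0.2395  0.1883] yaw 1.6508 tilt 0.26 F [0.1 0.7 1.2] gap 0.0851 q [-0.55  0.38 -0.01  1.19  0.    0.94]
.548,-.242,.122,1.651 -> [-2.9  1.8 66.3] turn -0.0
```

View pics/g1.png

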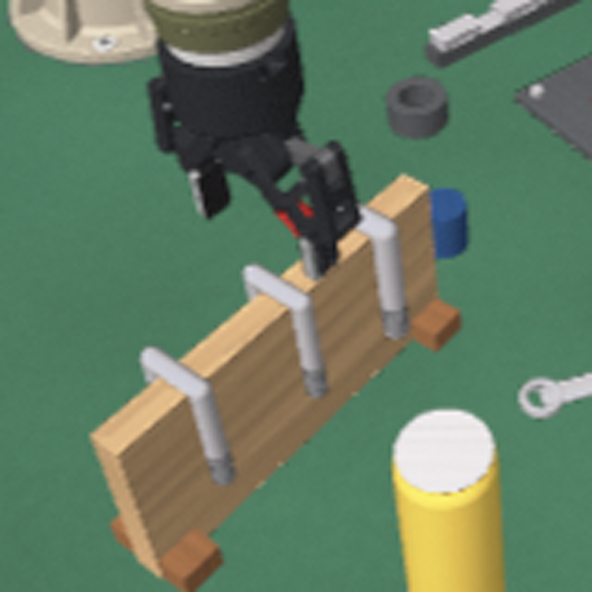

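The gripper is over the middle U-bolt at about (285,285) in the crop and straddles the timber. Descending.

Emit:
{"op": "arm_command", "data": {
  "moves": [
    [0,0,0,5,0],
    [0,0,0,18,0],
    [0,0,0,33,0],
    [0,0,0,48,0],
    [0,0,0,60,0],
    [0,0,0,66,0],
    [0,0,0,68,0],
    [0,0,0,68,0],
    [0,0,0,68,0]
  ]
}}

```text
clock: 3.4
tcp_pos: [0.5479, -0.2405, 0.1229]
orientation: [0.001, 0.678, 0.735, 0.0]
wrist_force: [-0.0, 0.3, 0.7]
finger_gap: 0.0853
```

```bash
python3 go.py .548,-.242,.122,1.651
```

```text
t 3.4 tcp [ 0.5479 -0.2405  0.1229] yaw 1.6508 tilt 0.07 F [-0.   0.3  0.7] gap 0.0853 q [-0.55  0.42 -0.11  1.04  0.    0.94]
.548,-.242,.122,1.651 -> [-1.5  0.   0.9] turn -0.0
```

Emit:
{"op": "arm_command", "data": {
  "moves": [
    [0,-1.5,0,0.5,0],
    [0.25,-1.5,0,0.5,0],
    [0.35,-1.5,0,0.5,0],
    [0.45,-1.5,0,0.5,0],
    [0.55,-1.5,0,0.5,0],
    [0.7,-1.5,0,0.5,0],
    [0.7,-1.5,0,0.5,0],
    [0.7,-1.5,0,0.5,0]
  ],
  "squeeze": 60
}}

```text
clock: 4.2
tcp_pos: [0.548, -0.242, 0.1224]
orientation: [0.001, 0.678, 0.735, 0.0]
wrist_force: [-0.0, 0.2, 5.7]
finger_gap: 0.0546
```

```bash
python3 go.py
```

```text
t 4.2 tcp [ 0.548  -0.242   0.1224] yaw 1.6509 tilt 0.08 F [-0.   0.2  5.7] gap 0.0546 q [-0.55  0.42 -0.11  1.04  0.    0.94]
```

Emit:
{"op": "arm_command", "data": {
  "moves": [
    [0.7,0,0,-4,0],
    [0.7,0,0,-15,0],
    [0.7,0,0,-30,0],
    [0.7,0,0,-50,0],
    [0.7,0,0,-75,0],
    [0.7,0,0,-100,0],
    [0.7,0,0,-125,0],
    [0.7,0,0,-150,0],
    [0.7,0,0,-168,0],
    [0.7,0,0,-176,0],
    [0.7,0,0,-178,0],
    [0.7,0,0,-178,0]
  ]
}}

```text
clock: 5.4
tcp_pos: [0.5473, -0.2416, 0.2991]
orientation: [-0.001, 0.678, 0.735, -0.0]
wrist_force: [-0.7, 0.7, -2.5]
finger_gap: 0.0545
```

```bash
python3 - <<'E'
from fit import *
im,d,c=look("top"); P=cloud(d,c)
from workcell import env
p=env.get_state()["tcp_pos"]
q=P.reshape(-1,3); q=q[np.isfinite(q[:,0])]
print(p)
E
python3 go.py .5327,.3139,.30,1.386
```

```text
[ 0.54714261 -0.24153297  0.29856305]
t 5.45 tcp [ 0.5471 -0.2415  0.2986] yaw 1.6508 tilt 0.12 F [-0.4  0.4 -3.8] gap 0.0548 q [-0.55  0.36  0.23  1.45  0.    0.94]
.5327,.3139,.30,1.386 -> [554.8  30.   -0.8] turn 0.265
```

Emit:
{"op": "arm_command", "data": {
  "moves": [
    [0.7,20,1,0,0.01],
    [0.7,60,3,0,0.03],
    [0.7,105,5,0,0.05],
    [0.7,155,8,0,0.075],
    [0.7,205,11,0,0.1],
    [0.7,255,14,0,0.125],
    [0.7,305,17,0,0.15],
    [0.7,355,20,0,0.175],
    [0.7,405,23,0,0.2],
    [0.7,455,26,0,0.225],
    [0.7,500,28,0,0.245],
    [0.7,535,29,0,0.265]
  ]
}}

```text
clock: 6.65
tcp_pos: [0.5326, 0.2965, 0.2982]
orientation: [-0.001, 0.769, 0.639, -0.001]
wrist_force: [0.3, -0.4, -2.9]
finger_gap: 0.0544
```

```bash
python3 go.py .5327,.3139,.30,1.386
```

```text
t 6.65 tcp [0.5326 0.2965 0.2982] yaw 1.3868 tilt 0.14 F [ 0.3 -0.4 -2.9] gap 0.0544 q [0.38 0.38 0.26 1.46 0.   2.13]
.5327,.3139,.30,1.386 -> [17.2 -3.1 -1.8] turn 0.001
```

Emit:
{"op": "arm_command", "data": {
  "moves": [
    [0.7,3,-1,0,0],
    [0.7,8,-2.5,15,0],
    [0.7,8.5,-3,35,0],
    [0.7,8.5,-3,60,0],
    [0.7,8.5,-3,82,0],
    [0.7,8.5,-3,98,0],
    [0.7,8.5,-3,106,0],
    [0.7,8.5,-3,109,0],
    [0.7,8.5,-3,110,0],
    [0.7,8.5,-3,110,0]
  ]
}}

```text
clock: 7.65
tcp_pos: [0.5328, 0.3027, 0.1905]
orientation: [0.0, 0.769, 0.639, 0.001]
wrist_force: [-0.2, 0.8, -2.1]
finger_gap: 0.0544
```

```bash
python3 go.py .5312,.306,.1665,1.386; python3 - <<'E'
from h import *
im,d,c=look("scene"); cv2.imwrite("pics/p1.png",cv2.resize(im[90:210,210:350],None,fx=4.5,fy=4.5,interpolation=cv2.INTER_CUBIC))
E
```

```text
t 7.65 tcp [0.5328 0.3027 0.1905] yaw 1.3856 tilt 0.07 F [-0.2  0.8 -2.1] gap 0.0544 q [0.39 0.41 0.04 1.2  0.   2.14]
.5312,.306,.1665,1.386 -> [ 2.9 -2.2 24. ] turn -0.0
```

View pics/p1.png

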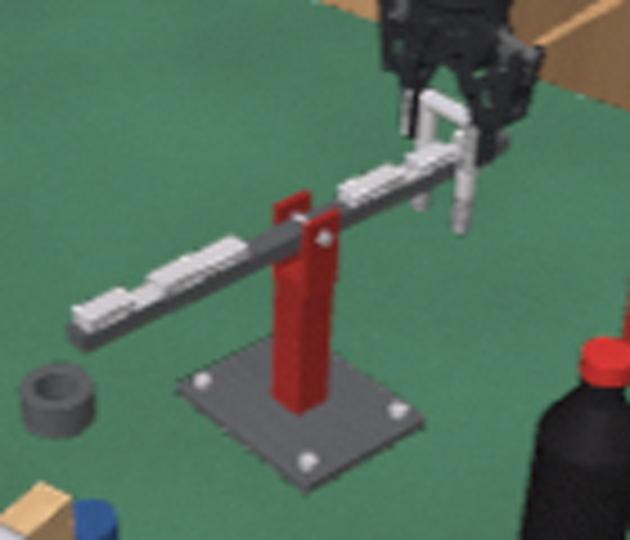

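The U-bolt at about (445,110) is astride the bar, inboard of the outer notch. Pressing gently.

Emit:
{"op": "arm_command", "data": {
  "moves": [
    [0.7,0,-2,6,0],
    [0.7,0,-2,14,0],
    [0.7,0,-2,20,0],
    [0.7,0,-2,24,0],
    [0.7,0,-2,28,0],
    [0.7,0,-2,31,0],
    [0.7,0,-2,34,0],
    [0.7,0,-2,34,0],
    [0.7,0,-2,34,0]
  ]
}}

```text
clock: 8.6
tcp_pos: [0.5305, 0.3033, 0.1561]
orientation: [-0.0, 0.769, 0.639, 0.0]
wrist_force: [-0.2, 1.3, -0.1]
finger_gap: 0.0546
```

```bash
python3 go.py .5327,.3139,.1585,1.386
```

```text
t 8.6 tcp [0.5305 0.3033 0.1561] yaw 1.3859 tilt 0.04 F [-0.2  1.3 -0.1] gap 0.0546 q [ 0.39  0.42 -0.02  1.12  0.    2.14]
.5327,.3139,.1585,1.386 -> [10.8  0.2 -2.4] turn -0.0
```

Emit:
{"op": "arm_command", "data": {
  "moves": [
    [0.7,1,0,0,0],
    [0.7,2,0,0,0],
    [0.7,3,0,0,0],
    [0.7,4,0,0,0],
    [0.7,5,0,0,0],
    [0.7,6,0,0,0],
    [0.7,7,0,0,0],
    [0.7,8,0,0,0],
    [0.7,9,0,0,0],
    [0.7,9,0,0,0]
  ]
}}

```text
clock: 9.6
tcp_pos: [0.5321, 0.3124, 0.1558]
orientation: [-0.0, 0.769, 0.639, 0.0]
wrist_force: [-0.2, 1.2, -0.1]
finger_gap: 0.0546
```

```bash
python3 go.py
```

```text
t 9.6 tcp [0.5321 0.3124 0.1558] yaw 1.3861 tilt 0.04 F [-0.2  1.2 -0.1] gap 0.0546 q [ 0.4   0.43 -0.01  1.13  0.    2.16]
```

Emit:
{"op": "arm_command", "data": {
  "moves": [
    [0.7,0.5,0,0,0],
    [0.7,1,0,0,0],
    [0.7,1.5,0,0,0],
    [0.7,2,0,0,0],
    [0.7,2.5,0,0,0],
    [0.7,3,0,0,0],
    [0.7,3,0,0,0]
  ]
}}

```text
clock: 10.3
tcp_pos: [0.5325, 0.3148, 0.1557]
orientation: [-0.0, 0.769, 0.639, -0.0]
wrist_force: [1.0, -0.0, -1.9]
finger_gap: 0.0546
```

```bash
python3 go.py
```

```text
t 10.3 tcp [0.5325 0.3148 0.1557] yaw 1.3857 tilt 0.02 F [ 1.  -0.  -1.9] gap 0.0546 q [ 0.4   0.44 -0.    1.13 -0.    2.16]
```

It dropped in: the press fell to 0.7 N. Lowering until the bar carries the weight.

Emit:
{"op": "arm_command", "data": {
  "moves": [
    [0.7,0,0,1.5,0],
    [0.7,0,0,3,0],
    [0.7,0,0,4.5,0],
    [0.7,0,0,6,0],
    [0.7,0,0,7.5,0],
    [0.7,0,0,9,0],
    [0.7,0,0,9,0],
    [0.7,0,0,9,0]
  ]
}}

```text
clock: 11.1
tcp_pos: [0.5326, 0.3148, 0.1468]
orientation: [0.0, 0.769, 0.639, -0.0]
wrist_force: [0.1, -1.5, -0.1]
finger_gap: 0.0545
```

```bash
python3 go.py; python3 - <<'E'
from h import *
im,d,c=look("scene"); cv2.imwrite("pics/p2.png",cv2.resize(im[90:210,210:350],None,fx=4.5,fy=4.5,interpolation=cv2.INTER_CUBIC))
E
```

```text
t 11.1 tcp [0.5326 0.3148 0.1468] yaw 1.3857 tilt 0.01 F [ 0.1 -1.5 -0.1] gap 0.0545 q [ 0.4   0.44 -0.02  1.11 -0.    2.16]
```

View pics/p2.png

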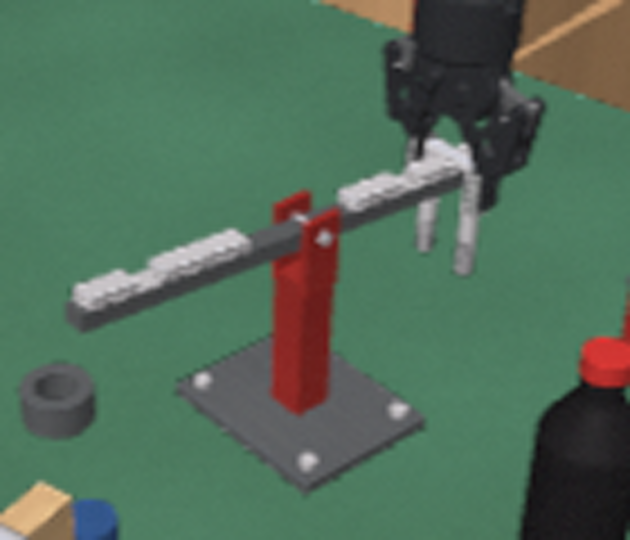

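The bolt sits in the notch (crown at (440,155)) and the bar has tipped as expected. Releasing.

Emit:
{"op": "arm_command", "data": {
  "moves": [
    [0.55,0,0,0.5,0],
    [0.4,0,0,0.5,0],
    [0.25,0,0,0.5,0],
    [0.1,0,0,0.5,0],
    [0,0,0,0.5,0],
    [0,0,0,0.5,0],
    [0,0,0,-3,0],
    [0,0,0,-15,0],
    [0,0,0,-35,0],
    [0,0,0,-60,0],
    [0,0,0,-90,0],
    [0,0,0,-100,0]
  ]
}}

```text
clock: 12.35
tcp_pos: [0.534, 0.3155, 0.2513]
orientation: [0.001, 0.769, 0.639, 0.003]
wrist_force: [-0.4, -0.3, 0.9]
finger_gap: 0.0856
```

```bash
cat > bar.py <<'E'
from h import *
for nm,off in(("top",(0,0)),("scene",(0,0))):
    im,d,c=look(nm); P=cloud(d,c); x,y,h=P[...,0],P[...,1],P[...,2]
    q=P[(h>.14)&(h<.23)&(y<.42)&(y>-.07)&(x>.42)&(x<.58)]
    D=np.array([.1836,.983]);N=np.array([.983,-.1836])
    t=q[:,:2]@D-(.2629 if nm=="top" else .264); w=q[:,:2]@N-(.4645 if nm=="top" else .4673)
    k=abs(w)<.006
    out=[]
    for a in np.arange(-.195,.195,.01):
        m=k&(t>=a)&(t<a+.01)
        if m.sum()>3: out.append((round((a+.005)*1000),round(float(np.median(q[m,2])*1000),1)))
    print(nm,out)
    s=im[90:210,210:350]
E
python3 bar.py; python3 go.py .5422,-.1636,.27,1.651 .5422,-.1636,.122,1.651
```

```text
top [(-190, 186.6), (-180, 194.2), (-170, 192.9), (-160, 192.3), (-150, 185.3), (-140, 182.9), (-130, 187.5), (-120, 189.9), (-110, 188.4), (-100, 188.0), (-90, 187.5), (-80, 186.1), (-70, 184.8), (-60, 183.4), (-50, 173.3), (-40, 173.1), (-30, 171.6), (-20, 171.4), (-10, 169.9), (0, 168.9), (10, 167.9), (20, 167.2), (30, 167.3), (40, 174.9), (50, 174.8), (60, 175.1), (70, 173.6), (80, 172.4), (90, 163.6), (100, 163.8), (110, 169.5), (120, 169.4), (130, 167.7), (140, 171.6), (150, 168.2), (160, 166.0), (170, 154.7), (180, 154.8), (190, 153.2)]
scene [(-190, 184.3), (-180, 194.5), (-170, 193.5), (-160, 192.6), (-150, 184.0), (-140, 182.7), (-130, 184.0), (-120, 188.9), (-110, 187.3), (-100, 186.7), (-90, 185.6), (-80, 185.5), (-70, 184.5), (-60, 184.4), (-50, 171.9), (-40, 172.7), (-30, 171.0), (-20, 168.5), (-10, 169.3), (30, 167.9), (40, 169.4), (50, 174.7), (60, 172.6), (70, 168.3), (80, 172.1), (100, 164.9), (110, 169.7), (120, 166.7), (130, 167.4), (140, 171.3), (180, 154.6), (190, 153.9)]
t 12.45 tcp [0.5337 0.3154 0.2494] yaw 1.3858 tilt 0.27 F [ 0.9 -0.3  0. ] gap 0.0852 q [0.4  0.4  0.17 1.34 0.   2.16]
.5422,-.1636,.27,1.651 -> [-469.2   96.5  -21.5] turn -0.265
.5422,-.1636,.122,1.651 -> [-469.6   95.9  126.5] turn -0.265
```

Emit:
{"op": "arm_command", "data": {
  "moves": [
    [0,-20,4,-20,-0.01],
    [0,-60,12,-21,-0.03],
    [0,-110,22,-21,-0.06],
    [0,-160,33,-21,-0.09],
    [0,-210,43,-21,-0.12],
    [0,-260,53,-21,-0.15],
    [0,-310,64,-21,-0.18],
    [0,-360,74,-21,-0.21],
    [0,-405,83,-21,-0.24],
    [0,-440,90,-15,-0.26],
    [0,-462,95,10,-0.265],
    [0,-469,96,40,-0.265]
  ]
}}

```text
clock: 13.65
tcp_pos: [0.5408, -0.1668, 0.2055]
orientation: [0.001, 0.68, 0.734, 0.0]
wrist_force: [-0.1, -0.3, -0.9]
finger_gap: 0.0854
```

Emit:
{"op": "arm_command", "data": {
  "moves": [
    [0,0,0,10,0],
    [0,0,0,22,0],
    [0,0,0,22,0],
    [0,0,0,22,0]
  ]
}}

```text
clock: 14.05
tcp_pos: [0.541, -0.163, 0.1854]
orientation: [0.0, 0.678, 0.735, 0.0]
wrist_force: [0.6, -0.2, 0.4]
finger_gap: 0.0851
```

```bash
python3 go.py .5422,-.1636,.122,1.651
```

```text
t 14.05 tcp [ 0.541  -0.163   0.1854] yaw 1.6522 tilt 0.03 F [ 0.6 -0.2  0.4] gap 0.0851 q [-0.43  0.32 -0.1   1.15  0.    1.05]
.5422,-.1636,.122,1.651 -> [-0.7  1.1 63.4] turn 0.001
```

Emit:
{"op": "arm_command", "data": {
  "moves": [
    [0,-0.5,1,8,0],
    [0,-0.5,1,24,0],
    [0,-0.5,1,42,0],
    [0,-0.5,1,56,0],
    [0,-0.5,1,62,0],
    [0,-0.5,1,63,0],
    [0,-0.5,1,63,0],
    [0,-0.5,1,63,0],
    [0,-0.5,1,63,0]
  ]
}}

```text
clock: 14.95
tcp_pos: [0.5423, -0.1644, 0.1226]
orientation: [0.001, 0.678, 0.735, 0.0]
wrist_force: [-0.1, 0.1, 0.2]
finger_gap: 0.0858
```

Emit:
{"op": "arm_command", "data": {
  "moves": [
    [0.2,0,0,0,0],
    [0.3,0,0,0,0],
    [0.4,0,0,0,0],
    [0.5,0,0,0,0],
    [0.65,0,0,0,0],
    [0.65,0,0,0,0],
    [0.65,0,0,0,0],
    [0.65,0,0,0,0]
  ],
  "squeeze": 70
}}

```text
clock: 15.75
tcp_pos: [0.5423, -0.1644, 0.1226]
orientation: [0.001, 0.678, 0.735, 0.0]
wrist_force: [-0.2, 0.3, 4.6]
finger_gap: 0.0624
```

```bash
python3 go.py
```

```text
t 15.75 tcp [ 0.5423 -0.1644  0.1226] yaw 1.6508 tilt 0.09 F [-0.2  0.3  4.6] gap 0.0624 q [-0.44  0.36 -0.2   1.01  0.    1.05]
```

Emit:
{"op": "arm_command", "data": {
  "moves": [
    [0.65,0,0,-4,0],
    [0.65,0,0,-15,0],
    [0.65,0,0,-32,0],
    [0.65,0,0,-55,0],
    [0.65,0,0,-80,0],
    [0.65,0,0,-105,0],
    [0.65,0,0,-130,0],
    [0.65,0,0,-155,0],
    [0.65,0,0,-175,0],
    [0.65,0,0,-185,0],
    [0.65,0,0,-188,0],
    [0.65,0,0,-188,0]
  ]
}}

```text
clock: 16.95
tcp_pos: [0.5415, -0.1641, 0.3092]
orientation: [-0.0, 0.678, 0.735, -0.0]
wrist_force: [-0.5, -0.8, -6.6]
finger_gap: 0.0622
```

```bash
python3 go.py .4820,.0420,.31,1.386
```

```text
t 16.95 tcp [ 0.5415 -0.1641  0.3092] yaw 1.6508 tilt 0.05 F [-0.5 -0.8 -6.6] gap 0.0622 q [-0.44  0.29  0.16  1.44  0.    1.05]
.4820,.0420,.31,1.386 -> [210.2 -42.8  -0.6] turn 0.265
```

Emit:
{"op": "arm_command", "data": {
  "moves": [
    [0.65,12,-2,0,0.02],
    [0.65,35,-7,0,0.05],
    [0.65,65,-13,0,0.09],
    [0.65,100,-20,0,0.13],
    [0.65,135,-27,0,0.17],
    [0.65,165,-33,0,0.21],
    [0.65,190,-39,0,0.245],
    [0.65,205,-42,0,0.26],
    [0.65,210,-42.5,0,0.265],
    [0.65,210,-42.5,0,0.265],
    [0.65,210,-42.5,0,0.265]
  ]
}}

```text
clock: 18.05
tcp_pos: [0.4827, 0.0412, 0.3092]
orientation: [-0.0, 0.769, 0.639, -0.0]
wrist_force: [-0.2, 0.7, -5.6]
finger_gap: 0.0624
```

```bash
python3 go.py .4820,.0422,.19,1.386
```

```text
t 18.05 tcp [0.4827 0.0412 0.3092] yaw 1.3857 tilt 0.05 F [-0.2  0.7 -5.6] gap 0.0624 q [-0.08  0.13 -0.04  1.4  -0.    1.68]
.4820,.0422,.19,1.386 -> [  0.9  -0.8 119.2] turn -0.0
```

Emit:
{"op": "arm_command", "data": {
  "moves": [
    [0.65,1,-1,8,0],
    [0.65,1,-1,25,0],
    [0.65,1,-1,48,0],
    [0.65,1,-1,72,0],
    [0.65,1,-1,95,0],
    [0.65,1,-1,112,0],
    [0.65,1,-1,122,0],
    [0.65,1,-1,124,0],
    [0.65,1,-1,124,0],
    [0.65,1,-1,124,0]
  ]
}}

```text
clock: 19.05
tcp_pos: [0.4825, 0.0427, 0.1867]
orientation: [0.001, 0.769, 0.639, 0.001]
wrist_force: [0.6, -0.5, -4.8]
finger_gap: 0.0622
```

```bash
python3 go.py .4820,.0422,.168,1.386
```

```text
t 19.05 tcp [0.4825 0.0427 0.1867] yaw 1.3856 tilt 0.1 F [ 0.6 -0.5 -4.8] gap 0.0622 q [-0.08  0.17 -0.3   1.1   0.    1.68]
.4820,.0422,.168,1.386 -> [-0.6 -0.4 18.7] turn -0.0
```

Emit:
{"op": "arm_command", "data": {
  "moves": [
    [0.65,0,0,3,0],
    [0.65,0,0,6,0],
    [0.65,0,0,9,0],
    [0.65,0,0,12,0],
    [0.65,0,0,15,0],
    [0.65,0,0,18,0],
    [0.65,0,0,18,0],
    [0.65,0,0,18,0]
  ]
}}

```text
clock: 19.85
tcp_pos: [0.4818, 0.0429, 0.1678]
orientation: [0.0, 0.769, 0.639, 0.0]
wrist_force: [-0.4, -1.5, -2.1]
finger_gap: 0.0625
```

Emit:
{"op": "arm_command", "data": {
  "moves": [
    [0.65,-1,0,0,0],
    [0.65,-2,0,0,0],
    [0.65,-3,0,0,0],
    [0.65,-4,0,0,0],
    [0.65,-5,0,0,0],
    [0.65,-6,0,0,0],
    [0.65,-6,0,0,0]
  ]
}}

```text
clock: 20.55
tcp_pos: [0.4804, 0.0368, 0.1676]
orientation: [-0.0, 0.769, 0.639, -0.0]
wrist_force: [-1.2, -0.4, -5.1]
finger_gap: 0.0626
```

```bash
python3 go.py .4805,.0341,.168,1.386
```

```text
t 20.55 tcp [0.4804 0.0368 0.1676] yaw 1.3855 tilt 0.04 F [-1.2 -0.4 -5.1] gap 0.0626 q [-0.09  0.18 -0.34  1.06 -0.    1.67]
.4805,.0341,.168,1.386 -> [-2.6  0.6 -0.4] turn -0.001
```

Dropped in (the press fell from 3.2 N to 0.3 N, and the height fits the notch floor). Lowering to equilibrium, shifting slightly outward to follow the notch.

Emit:
{"op": "arm_command", "data": {
  "moves": [
    [0.65,-0.5,0,2,0],
    [0.65,-1,0,4,0],
    [0.65,-1.2,0,6.5,0],
    [0.65,-1.5,0,9,0],
    [0.65,-1.8,0,11.5,0],
    [0.65,-2,0,14,0],
    [0.65,-2.2,0,16,0],
    [0.65,-2.4,0,18,0],
    [0.65,-2.6,0,19.5,0],
    [0.65,-2.8,0,20.5,0],
    [0.65,-2.8,0,20.5,0],
    [0.65,-2.8,0,20.5,0]
  ]
}}

```text
clock: 21.75
tcp_pos: [0.4804, 0.0345, 0.1474]
orientation: [-0.0, 0.769, 0.639, 0.0]
wrist_force: [0.8, 3.0, 0.1]
finger_gap: 0.0624
```

```bash
python3 go.py; python3 - <<'E'
from h import *
im,d,c=look("scene"); cv2.imwrite("pics/p3.png",cv2.resize(im[90:210,210:350],None,fx=4.5,fy=4.5,interpolation=cv2.INTER_CUBIC))
E
```

```text
t 21.75 tcp [0.4804 0.0345 0.1474] yaw 1.3861 tilt 0.04 F [0.8 3.  0.1] gap 0.0624 q [-0.1   0.19 -0.37  1.01  0.    1.66]
```

View pics/p3.png

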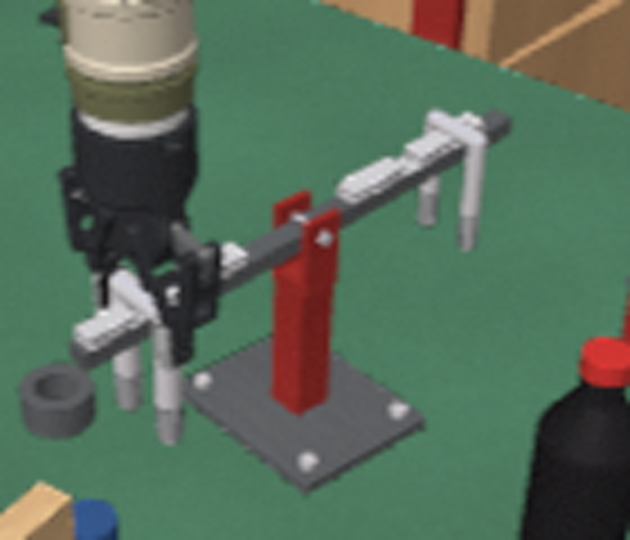

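Both bolts are seated: the large crown at (130,295), the small at (450,125). Relaxing the sideways force, then releasing.

Emit:
{"op": "arm_command", "data": {
  "moves": [
    [0.65,0.7,0,0,0],
    [0.5,0.7,0,0,0],
    [0.35,0.7,0,0,0],
    [0.2,0.7,0,0,0],
    [0,0.7,0,0,0],
    [0,0.7,0,0,0],
    [0,0.7,0,-3,0],
    [0,0.7,0,-15,0],
    [0,0.7,0,-35,0],
    [0,0.7,0,-65,0],
    [0,0.7,0,-100,0],
    [0,0.7,0,-120,0]
  ]
}}

```text
clock: 23.0
tcp_pos: [0.4811, 0.0349, 0.2711]
orientation: [0.001, 0.769, 0.639, 0.001]
wrist_force: [0.9, -0.8, 0.6]
finger_gap: 0.0854
```

```bash
python3 bar.py; python3 go.py .555,-.3273,.27,1.651 .555,-.3273,.19,1.651
```

```text
top [(-190, 162.3), (-180, 164.2), (-170, 165.0), (130, 190.2), (140, 194.9), (150, 192.1), (160, 192.6), (170, 184.0), (180, 184.0), (190, 184.6)]
scene [(-190, 154.0), (-180, 164.8), (-170, 164.5), (-160, 165.2), (-150, 169.2), (-140, 176.3), (-130, 168.9), (-120, 169.5), (-110, 168.7), (-100, 170.0), (-90, 170.9), (-80, 171.6), (-70, 172.7), (-60, 162.6), (-50, 164.6), (-40, 165.1), (-30, 166.8), (-20, 166.5), (-10, 168.6), (20, 171.1), (30, 170.0), (40, 180.0), (50, 182.9), (60, 183.5), (70, 184.4), (80, 184.8), (90, 178.6), (100, 184.0), (110, 188.6), (120, 187.0), (130, 189.1), (140, 194.1), (150, 192.3), (170, 185.2), (180, 183.1), (190, 184.3)]
t 23.1 tcp [0.4821 0.0348 0.2716] yaw 1.3859 tilt 0.41 F [0.8 0.2 0. ] gap 0.0853 q [-0.09  0.12 -0.14  1.3   0.    1.66]
.555,-.3273,.27,1.651 -> [-342.6  138.2    2.3] turn -0.265
.555,-.3273,.19,1.651 -> [-342.6  137.6   82.3] turn -0.265
```

Emit:
{"op": "arm_command", "data": {
  "moves": [
    [0,-15,6,0,-0.01],
    [0,-50,20,0,-0.03],
    [0,-95,38,0,-0.07],
    [0,-140,56,0,-0.11],
    [0,-185,75,0,-0.15],
    [0,-230,93,0,-0.19],
    [0,-270,109,0,-0.23],
    [0,-305,123,0,-0.255],
    [0,-330,133,15,-0.265],
    [0,-342,138,40,-0.265],
    [0,-342,138,70,-0.265],
    [0,-342,138,82,-0.265]
  ]
}}

```text
clock: 24.3
tcp_pos: [0.5513, -0.326, 0.1812]
orientation: [-0.003, 0.679, 0.734, -0.0]
wrist_force: [-0.1, 0.3, 0.8]
finger_gap: 0.0851
```

Emit:
{"op": "arm_command", "data": {
  "moves": [
    [0,0,0,0,0],
    [0,0,0,0,0],
    [0,0,0,0,0]
  ]
}}

```text
clock: 24.6
tcp_pos: [0.5538, -0.3267, 0.1872]
orientation: [0.001, 0.678, 0.735, 0.0]
wrist_force: [1.1, -0.7, -0.2]
finger_gap: 0.0853
```

```bash
python3 go.py .555,-.3273,.122,1.651
```

```text
t 24.6 tcp [ 0.5538 -0.3267  0.1872] yaw 1.6514 tilt 0.16 F [ 1.1 -0.7 -0.2] gap 0.0853 q [-0.66  0.47  0.12  1.22  0.    0.83]
.555,-.3273,.122,1.651 -> [-0.6  1.  65.2] turn 0.0
```

Emit:
{"op": "arm_command", "data": {
  "moves": [
    [0,-0.5,1,8,0],
    [0,-0.5,1,24,0],
    [0,-0.5,1,42,0],
    [0,-0.5,1,56,0],
    [0,-0.5,1,63,0],
    [0,-0.5,1,66,0],
    [0,-0.5,1,66,0],
    [0,-0.5,1,66,0],
    [0,-0.5,1,66,0]
  ]
}}

```text
clock: 25.5
tcp_pos: [0.5545, -0.3274, 0.1202]
orientation: [0.001, 0.678, 0.735, 0.0]
wrist_force: [-0.3, -1.0, -0.0]
finger_gap: 0.0854
```

Emit:
{"op": "arm_command", "data": {
  "moves": [
    [0.2,0,0,0,0],
    [0.3,0,0,0,0],
    [0.4,0,0,0,0],
    [0.5,0,0,0,0],
    [0.7,0,0,0,0],
    [0.7,0,0,0,0],
    [0.7,0,0,0,0],
    [0.7,0,0,0,0]
  ],
  "squeeze": 60
}}

```text
clock: 26.3
tcp_pos: [0.5545, -0.3272, 0.1199]
orientation: [0.001, 0.678, 0.735, 0.0]
wrist_force: [0.9, -0.6, 5.1]
finger_gap: 0.0546
```

```bash
python3 go.py
```

```text
t 26.3 tcp [ 0.5545 -0.3272  0.1199] yaw 1.6508 tilt 0.07 F [ 0.9 -0.6  5.1] gap 0.0546 q [-0.66  0.5   0.02  1.08  0.    0.83]
```

Emit:
{"op": "arm_command", "data": {
  "moves": [
    [0.7,0,0,-4,0],
    [0.7,0,0,-15,0],
    [0.7,0,0,-32,0],
    [0.7,0,0,-55,0],
    [0.7,0,0,-80,0],
    [0.7,0,0,-105,0],
    [0.7,0,0,-130,0],
    [0.7,0,0,-155,0],
    [0.7,0,0,-177,0],
    [0.7,0,0,-187,0],
    [0.7,0,0,-190,0],
    [0.7,0,0,-190,0]
  ]
}}

```text
clock: 27.5
tcp_pos: [0.5539, -0.3269, 0.3087]
orientation: [-0.0, 0.678, 0.735, -0.0]
wrist_force: [-0.6, -0.1, -3.1]
finger_gap: 0.055
```

```bash
python3 go.py .522,.2565,.31,1.386
```

```text
t 27.5 tcp [ 0.5539 -0.3269  0.3087] yaw 1.6508 tilt 0.05 F [-0.6 -0.1 -3.1] gap 0.055 q [-0.66  0.45  0.4   1.52  0.    0.83]
.522,.2565,.31,1.386 -> [584.1  14.8  -0.9] turn 0.265
```

Emit:
{"op": "arm_command", "data": {
  "moves": [
    [0.7,20,0,0,0.01],
    [0.7,60,1,0,0.03],
    [0.7,105,2,0,0.05],
    [0.7,155,4,0,0.075],
    [0.7,205,5,0,0.1],
    [0.7,255,6,0,0.125],
    [0.7,305,8,0,0.15],
    [0.7,355,9,0,0.175],
    [0.7,405,11,0,0.2],
    [0.7,455,12,0,0.225],
    [0.7,505,13,0,0.245],
    [0.7,545,14,0,0.26]
  ]
}}

```text
clock: 28.7
tcp_pos: [0.523, 0.2198, 0.3077]
orientation: [-0.001, 0.768, 0.641, -0.001]
wrist_force: [0.2, -0.3, -3.1]
finger_gap: 0.0545
```

Emit:
{"op": "arm_command", "data": {
  "moves": [
    [0.7,25,-7,0,0.005],
    [0.7,36,-10,0,0.005],
    [0.7,38,-10.5,0,0.005],
    [0.7,38,-10.5,0,0.005],
    [0.7,38,-10.5,0,0.005]
  ]
}}

```text
clock: 29.2
tcp_pos: [0.5211, 0.2553, 0.309]
orientation: [0.0, 0.77, 0.638, -0.0]
wrist_force: [-0.6, -0.5, -2.3]
finger_gap: 0.0548
```

```bash
python3 go.py .522,.2565,.19,1.386
```

```text
t 29.2 tcp [0.5211 0.2553 0.309 ] yaw 1.3842 tilt 0.04 F [-0.6 -0.5 -2.3] gap 0.0548 q [ 0.32  0.32  0.2   1.45 -0.    2.07]
.522,.2565,.19,1.386 -> [  1.4   0.7 119. ] turn -0.002
```

Emit:
{"op": "arm_command", "data": {
  "moves": [
    [0.7,1,1,8,-0.002],
    [0.7,1,1,25,-0.002],
    [0.7,1,1,48,-0.002],
    [0.7,1,1,72,-0.002],
    [0.7,1,1,95,-0.002],
    [0.7,1,1,114,-0.002],
    [0.7,1,1,124,-0.002],
    [0.7,1,1,128,-0.002],
    [0.7,1,1,129,-0.002],
    [0.7,1,1,129,-0.002],
    [0.7,1,1,129,-0.002]
  ]
}}

```text
clock: 30.3
tcp_pos: [0.5227, 0.2576, 0.1814]
orientation: [0.0, 0.769, 0.64, 0.001]
wrist_force: [-0.5, -1.2, -1.1]
finger_gap: 0.0546
```

```bash
python3 go.py .522,.2565,.1645,1.386
```

```text
t 30.3 tcp [0.5227 0.2576 0.1814] yaw 1.3878 tilt 0.11 F [-0.5 -1.2 -1.1] gap 0.0546 q [ 0.32  0.35 -0.06  1.15  0.    2.07]
.522,.2565,.1645,1.386 -> [-1.2 -0.6 16.9] turn 0.002
```

Emit:
{"op": "arm_command", "data": {
  "moves": [
    [0.7,-1,-0.5,4,0.002],
    [0.7,-1,-0.5,8,0.002],
    [0.7,-1,-0.5,11,0.002],
    [0.7,-1,-0.5,14,0.002],
    [0.7,-1,-0.5,17,0.002],
    [0.7,-1,-0.5,17,0.002],
    [0.7,-1,-0.5,17,0.002]
  ]
}}

```text
clock: 31.0
tcp_pos: [0.5217, 0.2568, 0.1637]
orientation: [0.0, 0.769, 0.639, 0.0]
wrist_force: [0.4, 2.8, 1.9]
finger_gap: 0.0546
```

Emit:
{"op": "arm_command", "data": {
  "moves": [
    [0.7,1,0,0,0],
    [0.7,2,0,0,0],
    [0.7,3,0,0,0],
    [0.7,4,0,0,0],
    [0.7,4.5,0,0,0],
    [0.7,4.5,0,0,0]
  ]
}}

```text
clock: 31.6
tcp_pos: [0.5223, 0.2614, 0.1633]
orientation: [-0.0, 0.769, 0.639, 0.0]
wrist_force: [-0.4, 1.0, 1.2]
finger_gap: 0.0546
```

```bash
python3 go.py .5235,.2645,.1645,1.386
```

```text
t 31.6 tcp [0.5223 0.2614 0.1633] yaw 1.3861 tilt 0.04 F [-0.4  1.   1.2] gap 0.0546 q [ 0.33  0.37 -0.09  1.12  0.    2.08]
.5235,.2645,.1645,1.386 -> [ 3.3  0.6 -1.2] turn 0.0
```

Emit:
{"op": "arm_command", "data": {
  "moves": [
    [0.7,0.5,0,0,0],
    [0.7,1,0,0,0],
    [0.7,1.5,0,0,0],
    [0.7,2,0,0,0],
    [0.7,2.5,0,0,0],
    [0.7,3,0,0,0],
    [0.7,3,0,0,0]
  ]
}}

```text
clock: 32.3
tcp_pos: [0.5224, 0.2637, 0.1629]
orientation: [-0.0, 0.769, 0.639, -0.001]
wrist_force: [-0.5, 0.6, -2.6]
finger_gap: 0.0547
```

```bash
python3 go.py
```

```text
t 32.3 tcp [0.5224 0.2637 0.1629] yaw 1.3857 tilt 0.06 F [-0.5  0.6 -2.6] gap 0.0547 q [ 0.33  0.37 -0.08  1.12 -0.    2.09]
```

Dropped in. Lowering onto the notch floor.

Emit:
{"op": "arm_command", "data": {
  "moves": [
    [0.7,0.2,0,1,0],
    [0.7,0.4,0,2,0],
    [0.7,0.6,0,3,0],
    [0.7,0.8,0,4,0],
    [0.7,0.8,0,4.7,0],
    [0.7,0.8,0,4.7,0],
    [0.7,0.8,0,4.7,0]
  ]
}}

```text
clock: 33.0
tcp_pos: [0.523, 0.2646, 0.1587]
orientation: [0.0, 0.769, 0.639, 0.0]
wrist_force: [-1.7, -1.7, -0.7]
finger_gap: 0.0549
```

```bash
python3 go.py; python3 - <<'E'
from h import *
im,d,c=look("scene"); cv2.imwrite("pics/p4.png",cv2.resize(im[90:210,210:350],None,fx=4.5,fy=4.5,interpolation=cv2.INTER_CUBIC))
E
python3 bar.py
```

```text
t 33.0 tcp [0.523  0.2646 0.1587] yaw 1.3857 tilt 0.01 F [-1.7 -1.7 -0.7] gap 0.0549 q [ 0.33  0.37 -0.09  1.11 -0.    2.09]
top [(-190, 171.8), (-180, 173.4), (-170, 174.1), (-160, 174.3), (-150, 178.6), (-140, 183.8), (-130, 175.3), (-120, 175.6), (-110, 176.2), (-100, 176.2), (-90, 177.4), (-80, 177.2), (-70, 177.3), (-60, 175.4), (-50, 168.3), (-40, 168.1), (-30, 168.2), (-20, 168.3), (-10, 169.2), (0, 169.3), (10, 169.2), (20, 169.4), (30, 170.5), (40, 180.3), (50, 180.9), (60, 181.0), (70, 181.5), (80, 181.9)]
scene [(-190, 163.1), (-180, 172.9), (-170, 173.5), (-160, 173.8), (-150, 175.7), (-140, 184.2), (-130, 174.9), (-120, 175.4), (-110, 176.2), (-100, 175.1), (-90, 175.6), (-80, 176.6), (-70, 176.1), (-60, 176.7), (-50, 165.6), (-40, 167.7), (-30, 168.4), (-20, 168.3), (-10, 169.3), (20, 170.4), (30, 170.7), (40, 175.4), (50, 180.7), (60, 179.8), (70, 181.1), (80, 182.9), (90, 185.1), (190, 174.7)]
```

View pics/p4.png

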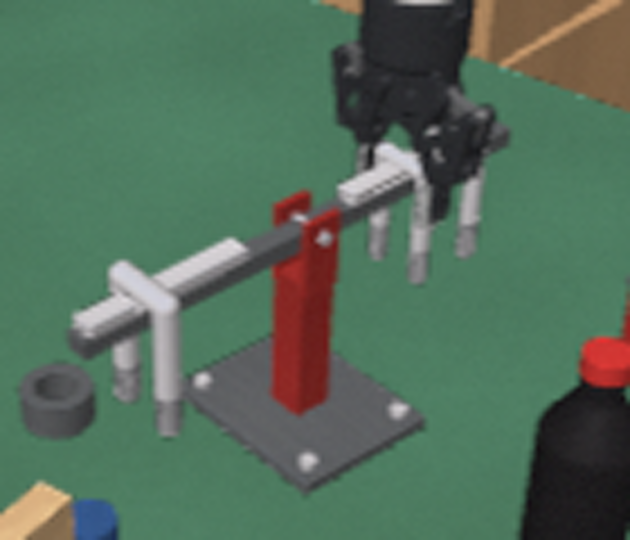

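Emit:
{"op": "arm_command", "data": {
  "moves": [
    [0.7,-0.3,0,0.8,0],
    [0.55,-0.3,0,0.8,0],
    [0.4,-0.3,0,0.8,0],
    [0.2,-0.3,0,0.8,0],
    [0,-0.3,0,0.8,0],
    [0,-0.3,0,0.8,0],
    [0,-0.3,0,-3,0],
    [0,-0.3,0,-15,0],
    [0,-0.3,0,-35,0],
    [0,-0.3,0,-65,0],
    [0,-0.3,0,-105,0],
    [0,-0.3,0,-140,0]
  ]
}}

```text
clock: 34.35
tcp_pos: [0.5228, 0.2644, 0.3015]
orientation: [0.0, 0.769, 0.639, 0.001]
wrist_force: [1.0, -0.2, 0.2]
finger_gap: 0.0854
```

Emit:
{"op": "arm_command", "data": {
  "moves": [
    [0,-40,-30,0,0],
    [0,-80,-60,0,0],
    [0,-120,-100,0,0],
    [0,-150,-130,0,0],
    [0,-150,-150,0,0],
    [0,-150,-150,0,0],
    [0,-150,-150,0,0]
  ]
}}

```text
clock: 35.05
tcp_pos: [0.3486, 0.1447, 0.2998]
orientation: [0.001, 0.769, 0.639, 0.001]
wrist_force: [0.5, -0.4, -0.3]
finger_gap: 0.0852
```

```bash
python3 go.py; python3 bar.py; python3 - <<'E'
from h import *
im,d,c=look("scene"); cv2.imwrite("pics/f.png",cv2.resize(im[80:330,100:400],None,fx=2.4,fy=2.4,interpolation=cv2.INTER_CUBIC))
E
```

```text
t 35.05 tcp [0.3486 0.1447 0.2998] yaw 1.3861 tilt 0.19 F [ 0.5 -0.4 -0.3] gap 0.0852 q [ 0.18 -0.09 -0.29  1.37  0.    1.94]
top [(-190, 172.3), (-180, 173.9), (-170, 174.4), (-160, 175.0), (-150, 179.1), (-140, 184.1), (-130, 175.9), (-120, 176.4), (-110, 175.9), (-100, 176.7), (-90, 176.2), (-80, 177.0), (-70, 177.5), (-60, 176.3), (-50, 167.4), (-40, 168.5), (-30, 168.6), (-20, 168.8), (-10, 168.8), (0, 169.3), (10, 169.4), (20, 169.5), (30, 170.1), (40, 180.0), (50, 180.8), (60, 180.9), (70, 181.4), (80, 181.8), (90, 186.5), (100, 183.3), (110, 181.9), (120, 182.8), (130, 182.9), (140, 187.8), (150, 185.3), (160, 183.8), (170, 174.3), (180, 174.5), (190, 174.1)]
scene [(-190, 162.4), (-180, 173.0), (-170, 173.7), (-160, 173.2), (-150, 177.8), (-140, 184.0), (-120, 175.3), (-110, 175.6), (-100, 174.5), (-90, 176.0), (-80, 176.5), (-70, 176.7), (-60, 176.6), (-50, 166.3), (-40, 167.7), (-30, 168.0), (-20, 168.8), (-10, 167.3), (0, 169.6), (30, 169.9), (40, 177.6), (50, 181.1), (60, 179.6), (70, 180.4), (80, 181.5), (90, 183.8), (110, 182.4), (120, 182.9), (130, 183.1), (140, 185.8), (160, 183.0), (180, 174.0), (190, 175.1)]
```

View pics/f.png

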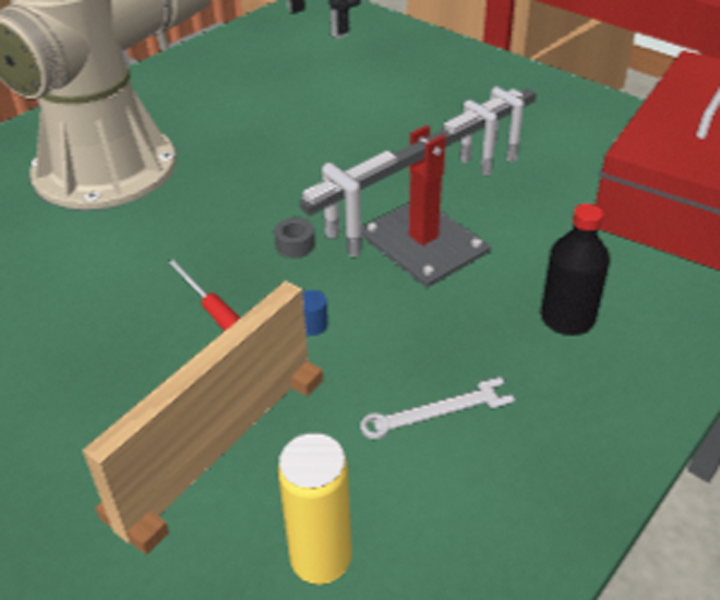

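All three bolts are seated, at about (340,185), (480,115) and (510,100). The timber is empty and the bystanders look unmoved. Handing in.

```bash
python3 -c "
from workcell import env
print(env.hand_in())"
```

```text
the job is handed in; nothing more can be done
None
```

All three U-bolts are hung and the job is handed in, at about 35 s of the 72 s allowed. No verdict is reported.

- **Order:** I hung a small one in the outer notch of the two-notch arm, then the large one in the single wide notch. The second small one went last, in the inner notch. I felt for each notch with a light press of about 2.5 to 4 N.
- **Seating:** In the last depth check all three crowns stand about 4.5 to 9 mm above the strips, as they should when fully dropped in.
- **Tip of the bar:** With the bolts resting, it measured about -0.08, then +0.08, then +0.026 rad at the end. That is about 1.5 degrees rather than exactly level. It fits the bolt weights at the measured notch positions, so I left it. I measured the tip only while it was resting, not through the moves; the largest reading was about 5 degrees.
- **Forces:** Wrist forces at the end of each move stayed within about 7 N; I did not read them within the moves.
- **Surroundings:** The last picture shows the timber empty, the bystanders apparently unmoved, and the robot clear.
- **Disagreement:** The two cameras differed by about 2 to 4 mm sideways. I used their average and let the feel for the notches settle the final positions.

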